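Load the marking nest and hold its guard upright on its prop leg

ROBOT

A 7-joint arm with a two-finger parallel gripper is mounted at the origin on the work surface. World frame = base frame: x ahead of the robot, y to its left, z up, the work surface at z = 0. Lengths are in m, angles in rad, forces in N, time in s.
With the tool pointing down it reaches from about 0.4 to 0.85 m from the base axis. Payload 4.5 kg.
Tool frame: the origin (TCP) lies at the very end of the fingers, on their centre line; the grasp point (between the pads) lies 19 mm behind it (r.pinch_z is the distance from the TCP to the grasp point, in m); z points along the fingers, y is the line along which they close (so a half turn about z gives the same grasp; the last joint's range is limited). The gripper opens to 88 mm and grips with 3 to 60 N. Pads are 18 mm wide; open, the fingers measure 123 mm over their backs; the gripper's body (75 mm by 187 mm) begins 45 mm behind the grasp point.
Start: joints at [-1.241, 0.689, -0.195, 1.565, 0.157, 0.902, -0.215], TCP at [0.182, 0.598, 0.239] pointing down, gripper open.
Joint ranges: [-3.01, 3.01], [-0.46, 2.08], [-1.47, 1.51], [0.13, 2.56], [-1, 4.14], [0.04, 2.09], [-2.66, 2.66]. Speed limits (rad/s): [2.57, 2.57, 3.14, 3.14, 3.14, 3.14, 3.14].

INTERFACE

Orientations are given as a unit quaternion [x, y, z, w].
In Python, from plant import r, cams gives the robot as it stands.
- The arm moves only by the shell command python3 -m pendant 'ROWS' [FORCE]. ROWS is JSON, a list of rows, each a list of 3 entries, a list of its own where there are three numbers: the closure, from -1 (fully open) to 1 (shut), then the shift along the tool's x, y, z in mm, then the turn, a rotation vector about the tool's x, y, z in degrees. A call has 1 to 8 rows; each row shifts and turns the commanded pose from where the row before left it, along the tool's axes as they then stand; what a row does not reach is not made up. A row lasts 1/8 s, in which the tool goes at most 62.5 mm and 10.7 degrees, less where a joint would pass 70% of its speed; a pose out of reach is approached as far as the arm can. A call with a gripper value outside its range is refused whole. The fingers move at their own pace and stop on an object; FORCE is the grip in N (left out, the last holds). Time passes only in rows, so rows that do not move let the fingers close. It gives the time, the measured TCP pose, the force, the opening and the grip force at its end, in the units of the state.
- r.get_state(): the state, without advancing time (a new reading comes with each control period).
- cams.snapshot(name): name is "scene" or "top"; returns a dict with "img" (480x640x3 uint8, red, green, blue), "camera_matrix" (3x3 intrinsics, pixels), "D" ([k1, k2, p1, p2, k3] as OpenCV has them; the pictures are not rectified), "camera_from_world" (4x4, takes a point from world to camera coordinates). Camera axes: x right, y up, looking along -z (the intrinsics and any distortion apply to the point x, -y, -z); pixel columns grow to the right and rows downward; lengths in m; the calibration is good to about 2 mm. A picture is of the moment at which its call begins. There is no depth.
- r.finish_job(): hands the job in; it is judged then, once.
The state is a dict: "clock": time; "q": joint angles; "qd": joint speeds; "joint_torque": joint torques, N m; "tool_pos": TCP position; "eef_rot": TCP orientation; "contact_force": force on the tool from outside, world axes, zero at the start; "moment": the same for the moment, N m; "opening": opening from 0.0 (shut) to 1.0 (fully open); "finger_force": force on a finger pad.
Only numpy, scipy, OpenCV 4.12 (cv2) and the standard library are available. Lean on these libraries where they do the work, as an engineer would, in place of code of your own. Each camera call takes 0.05 s, during which the arm holds its last target. There are 200 camera calls.

TASK

Seat the black cover flat and square in the pocket of the marking nest and let go of it. With the amber guard still leaning open, flip its prop leg over the top until it has dropped fully down on the pocket side; then swing the guard upright until the leg's foot bears on the yellow stop, and finish holding the guard there with the fingers, pressed against the leg, because it falls open again if let go. Leave the other things on the table where they are.

Things in the scene. Friction and masses are not known exactly. Their poses are not given: they have to be found in the camera images.
- cover: Loose black housing cover, about 180 g: plate 64 (own x) x 90 (own y) x 12 mm with a solid hump in its middle, 26 (x) x 44 (y) mm, from 12 to 34 mm above the underside. Four brass dots near its corners. Origin: centre of the underside; z up. Lies flat on the table. Fits the pocket either way round.
- nest: Fixed marking nest: dark steel plate 250 x 250 x 12 mm on the table. Origin: centre of the underside; z up. Pocket on its +x side; guard across it at x = -50 mm, leaning open to -x; leg on its -y side. Yellow wedge at x 8 to 46, y -138 to -86 mm, up to 41 mm above the table: stop for the leg's foot, which comes down on its sloping face when the guard is upright.
- pocket (a point): Centre of the pocket's floor (75 mm along the nest's +x, 12 mm above the table). The pocket is a rectangle of four aluminium walls, inside 68 (nest x) x 94 (nest y) mm, walls 10 mm thick and 9 mm high above the floor, their upper 5 mm bevelled inside as a lead-in (mouth 74 x 100 mm); axes as the nest's.
- guard (a joint): Lean of the amber guard (blue frame, tinted pane, 0.6 kg), hinged along the nest's y axis. 0 = upright; negative = leaning towards the nest's -x (open); starts at rest on its open stop, -0.6. Its weight and a weak spring (0.5 N m/rad) tip it back to -0.6 when let go. With the leg stowed it can go past upright to +0.25; with the leg down the leg stops it at about 0.
- guard_hinge (a point): Middle of the guard's hinge axis, fixed on the nest: 50 mm along the nest's -x, 42 mm above the table; axes as the nest's.
- guard_bar (a point): Middle of the round steel bar along the top of the guard: 12 mm in diameter, 124 mm long along the nest's y, 170 mm from the hinge axis. Two fingers can straddle it from above and it turns between them. Below it the frame is open for 34 mm down to a rail, between posts 100 mm apart. Moves with the guard.
- leg (a joint): Angle of the prop leg (120 g), pivoted on the guard's -y side, axis along nest y. 0 = stowed: up past the guard's top, 0.25 rad nearer the nest's -x than the guard. Grows as it swings up, over the top, towards +x and down; 2.85 = fully down, at its stop. Turns easily, moved by its weight alone: with the guard open it is upright at 0.85, falls back to 0 below that, and on down to 2.85 above it.
- leg_pivot (a point): Pivot of the leg on the guard: 100 mm from the guard's hinge axis along the guard, at y = -85 mm of the nest. Moves with the guard.
- leg_foot (a point): Point on the axis of the leg's red crossbar foot (14 mm in diameter, 46 mm long along the nest's y, sticking out from the leg away from the guard): 23 mm along it from the leg's middle plane, 126 mm from the pivot. Nothing else is beside it. Two fingers can straddle it from above and it turns between them.
- grey_cover: Bystander: grey cover of the same shape, loose, to be left alone; origin at the centre of its underside.
- bottle: Bystander: white bottle 56 mm in diameter, 150 mm tall, loose; origin at the centre of its underside.
- driver: Bystander: green-handled screwdriver lying on the table, loose; origin under its middle.
- gauge: Bystander: small black block 50 x 30 x 28 mm, loose; origin at the centre of its underside.
- cup: Bystander: blue cup 72 mm wide, 70 mm tall, loose; origin at the centre of its underside.

How it is judged:
By the outcome, as a careful person would: the job done as asked, in the order asked, and still so for the second after the job is handed in, while the arm keeps its last pose, push and grip.
It also fails if it takes over 62 s, if anything falls off the work surface, if the arm or the gripper's body presses on something with over 40 N, if the wrist force passes 120 N, or if a joint passes its speed limit or range.

## Working session

There is one attempt and no reset: what is moved stays moved. The work goes in short steps, Python scripts to look and compute and a shell command to move; the robot and the scene stay as the last step left them, time stands still between calls to the robot, and variables do not carry over. Pictures are saved under pics/ and viewed, at most 10 in all, crops included, and the job is handed in when it is done.

```bash
ls; mkdir -p pics; python3 - <<'E'
from plant import r,cams
import cv2
for n in("scene","top"):
    s=cams.snapshot(n); cv2.imwrite(f"pics/{n}0.png",s["img"][:,:,::-1]); print(n,s["camera_matrix"],s["D"],s["camera_from_world"])
st=r.get_state();print(st['tool_pos'],st['eef_rot'],st['opening'],st['clock'])
E
```

```text
pics
scene [[442.17592454   0.         319.93057269]
 [  0.         442.17592454 243.05867174]
 [  0.           0.           1.        ]] [-0.10223572  0.          0.          0.          0.        ] [[-0.777791    0.62848102  0.00726441  0.47581458]
 [-0.48028636 -0.60176521  0.6381251   0.15297903]
 [ 0.40542099  0.49283896  0.76989842 -1.43415448]
 [ 0.          0.          0.          1.        ]]
top [[519.71946503   0.         306.9547287 ]
 [  0.         519.71946503 239.90340339]
 [  0.           0.           1.        ]] [-0.07460706  0.          0.          0.          0.        ] [[-2.51207949e-02 -9.99683946e-01  9.77111504e-04 -1.90179999e-02]
 [ 9.90746905e-01 -2.47657877e-02  1.33443721e-01 -6.13740648e-01]
 [-1.33377346e-01  4.32028253e-03  9.91055911e-01 -1.63277649e+00]
 [ 0.00000000e+00  0.00000000e+00  0.00000000e+00  1.00000000e+00]]
[0.18208384 0.59731987 0.23801285] [ 1.47340703e-01  9.89085474e-01 -7.99964258e-04 -5.58058543e-05] 0.9990980745258135 0.1
```

View pics/scene0.png

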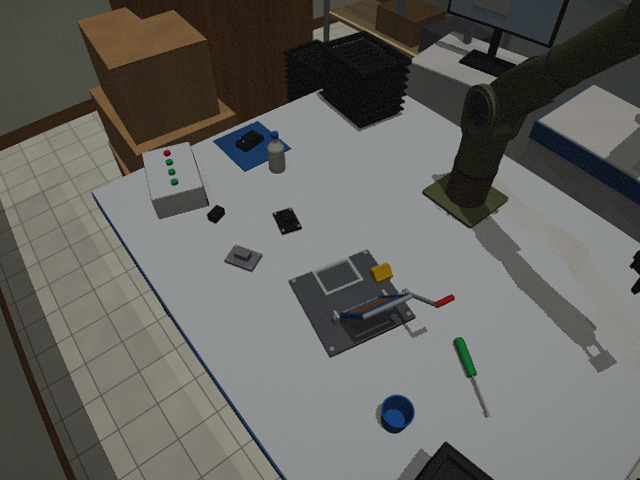

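View pics/top0.png

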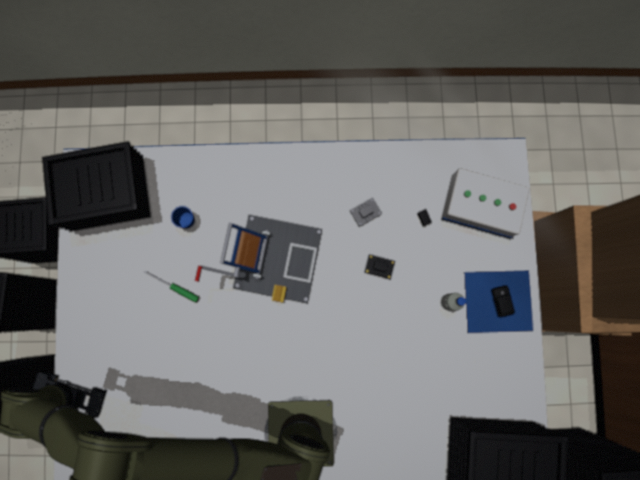

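The scene view shows the cover at (287,220), the pocket at about (338,274), the wedge at (381,271), and the foot at (445,300). In the top view they are at (380,266), (300,262), (279,293), and (199,272). The guard leans away from the pocket. I'll take enlarged crops and measure colour blobs next.

```bash
cat > h.py <<'E'
import numpy as np,cv2
def und(s,p):
    return cv2.undistortPoints(np.array(p,float).reshape(-1,1,2),s["camera_matrix"],np.array(s["D"])).reshape(-1,2)
def ray(s,p):
    T=s["camera_from_world"];R=T[:3,:3];u=und(s,p)
    d=np.c_[u[:,0],-u[:,1],-np.ones(len(u))]@R
    return -R.T@T[:3,3], d/np.linalg.norm(d,axis=1,keepdims=True)
def plane(s,p,z):
    c,d=ray(s,p); return c+d*((z-c[2])/d[:,2])[:,None]
def tri(s1,p1,s2,p2):
    c1,d1=ray(s1,p1);c2,d2=ray(s2,p2);out=[]
    for a,b in zip(d1,d2):
        t=np.linalg.lstsq(np.c_[a,-b],c2-c1,rcond=None)[0]
        out.append(np.r_[(c1+a*t[0]+c2+b*t[1])/2,np.linalg.norm(c1+a*t[0]-c2-b*t[1])])
    return np.array(out)
def proj(s,P):
    T=s["camera_from_world"];p=(np.atleast_2d(P)@T[:3,:3].T+T[:3,3])*[1,-1,-1]
    return cv2.projectPoints(p,np.zeros(3),np.zeros(3),s["camera_matrix"],np.array(s["D"]))[0].reshape(-1,2)
def blob(m,box):
    k=np.zeros_like(m);x0,y0,x1,y1=box;k[y0:y1,x0:x1]=m[y0:y1,x0:x1]
    c=cv2.findContours(k,cv2.RETR_EXTERNAL,cv2.CHAIN_APPROX_NONE)[0]
    return max(c,key=cv2.contourArea)
E
python3 - <<'E'
from plant import cams
from h import *
S=cams.snapshot("scene");T=cams.snapshot("top")
def crop(s,b,f): return cv2.resize(s["img"][b[1]:b[3],b[0]:b[2],::-1],None,fx=f,fy=f,interpolation=cv2.INTER_CUBIC)
a=crop(T,(190,205,400,310),3.8); b=crop(S,(260,200,460,360),4)
cv2.imwrite("pics/tc.png",a);cv2.imwrite("pics/sc.png",b[:600])
def masks(s):
    h=cv2.cvtColor(s["img"],cv2.COLOR_RGB2HSV); H,Sa,V=cv2.split(h)
    return dict(dark=((V<75)).astype(np.uint8),red=(((H<8)|(H>172))&(Sa>150)&(V>90)).astype(np.uint8),yel=((H>18)&(H<32)&(Sa>150)&(V>90)).astype(np.uint8))
mt,ms=masks(T),masks(S)
for k,bt,bs in(("dark",(360,245,400,285),(265,200,310,240)),("red",(190,255,215,290),(430,285,460,315)),("yel",(265,280,295,305),(365,255,395,285))):
    ct,cs=blob(mt[k],bt),blob(ms[k],bs)
    rt,rs=cv2.minAreaRect(ct),cv2.minAreaRect(cs)
    print(k,rt,rs, tri(T,[rt[0]],S,[rs[0]]))
    if k=="dark": print(plane(T,cv2.boxPoints(rt),.012))
E
```

```text
dark ((379.2353210449219, 266.558837890625), (25.951311111450195, 17.947635650634766), 14.03624439239502) ((286.8287658691406, 220.62330627441406), (25.324739456176758, 20.524625778198242), 65.55604553222656) [[ 0.52401116 -0.26871292  0.00841142  0.00079908]]
[[ 0.50656184 -0.21898639  0.012     ]
 [ 0.56313046 -0.23547034  0.012     ]
 [ 0.54035633 -0.31708797  0.012     ]
 [ 0.48391476 -0.30025255  0.012     ]]
red ((198.00001525878906, 273.0000305175781), (1.9402848482131958, 12.611852645874023), 14.03624439239502) ((444.5206298828125, 300.0464172363281), (5.178265571594238, 18.98697280883789), 66.03751373291016) [[5.01797864e-01 2.81371785e-01 2.14124839e-01 3.88213455e-05]]
yel ((278.8846130371094, 293.0769348144531), (10.78638744354248, 14.31647777557373), 11.309932708740234) ((381.9006652832031, 271.1814880371094), (15.310708999633789, 18.04180908203125), 65.55604553222656) [[0.44466881 0.06008258 0.03190065 0.00120097]]
```

View pics/tc.png

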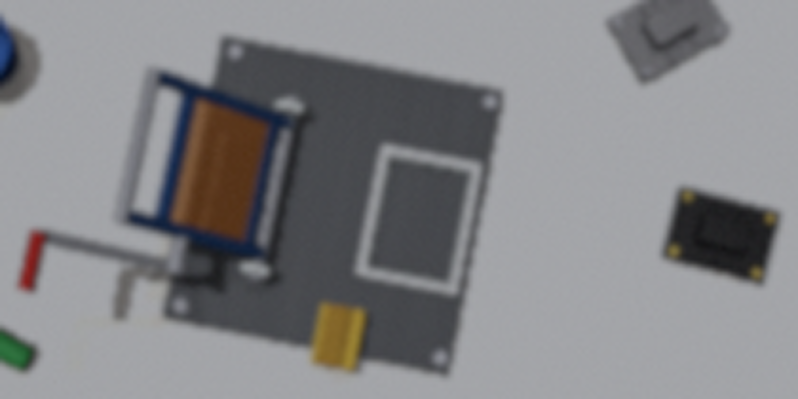

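View pics/sc.png

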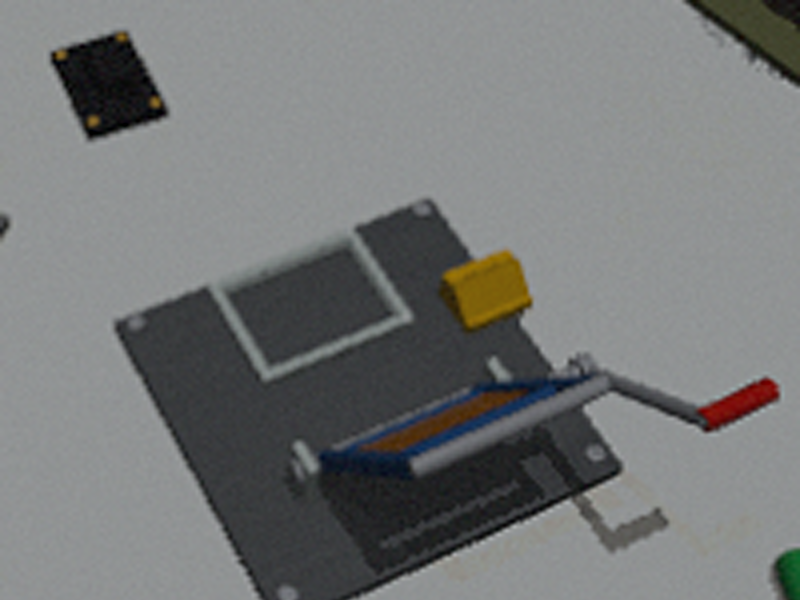

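The top crop shows the plate corners at (222,38), (502,91), (448,375) and (164,317). The pocket rim is at (381,144), (481,163), (456,294) and (356,272), and the brass dots are around (722,234). The scene crop shows the matching corners, so I'll triangulate them.

```bash
cat > m.py <<'E'
from plant import cams
from h import *
S=cams.snapshot("scene");T=cams.snapshot("top")
t=lambda p:(np.array(p)+.5)/3.8-.5+[190,205]
s=lambda p:(np.array(p)+.5)/4-.5+[260,200]
print("plate tri",tri(T,t([(502,91),(448,375),(164,317)]),S,s([(118,322),(430,199),(622,467)])))
pt=t([(381,144),(481,163),(456,294),(356,272)]);ps=s([(266,380),(210,290),(355,232),(411,318)])
print("pocket tri",(tri(T,pt,S,ps)))
def frame(C): # -x+y,+x+y,+x-y,-x-y
    x=C[1]-C[0]+C[2]-C[3]; y=C[0]-C[3]+C[1]-C[2]
    ay=np.degrees(np.arctan2(y[1],y[0]));ax=np.degrees(np.arctan2(x[1],x[0]))
    return C.mean(0)[:3],np.hypot(*x[:2])/2,np.hypot(*y[:2])/2,ax,ay
for n,a in(("T",plane(T,pt,.021)),("S",plane(S,ps,.021)),("platT",plane(T,t([(222,38),(502,91),(448,375),(164,317)]),.012))): print(n,frame(a))
ct=t([(688,196),(770,218),(756,272),(674,250)]);cs=s([(155,103),(93,121),(61,55),(122,38)])
cs2=s([(155,103),(122,38),(61,55),(93,121)])
print("cover",tri(T,ct,S,cs2),tri(T,ct,S,cs))
print(frame(plane(T,ct,.012)));print(frame(plane(S,cs2,.012)))
E
python3 m.py
```

```text
plate tri [[ 6.52515762e-01 -8.36041877e-02  1.49189810e-02  9.79084862e-04]
 [ 4.10753762e-01 -3.14934837e-02  1.10538023e-02  8.34493464e-04]
 [ 4.65486351e-01  2.09913105e-01  1.19520680e-02  4.03228767e-05]]
pocket tri [[ 6.07994082e-01  2.10723035e-02  2.59132760e-02  2.39243506e-04]
 [ 5.89496698e-01 -6.33035496e-02  1.96615068e-02  1.90646971e-03]
 [ 4.78190866e-01 -3.91492916e-02  1.91415591e-02  1.42487765e-03]
 [ 4.99550850e-01  4.41144248e-02  2.52598834e-02  1.45262337e-03]]
T (array([ 0.54412214, -0.00936766,  0.021     ]), np.float64(0.08713615094948057), np.float64(0.11288186563639453), np.float64(-103.0440624109997), np.float64(-12.232937952340642))
S (array([ 0.54298557, -0.00981183,  0.021     ]), np.float64(0.08171360590173805), np.float64(0.11199024470185581), np.float64(-102.53426385576132), np.float64(-12.169988551381495))
platT (array([0.55882903, 0.06313395, 0.012     ]), np.float64(0.24741309642679815), np.float64(0.24734472535658275), np.float64(-102.57197867537366), np.float64(-12.250350507764095))
cover [[ 0.54000239 -0.22210265  0.04452949  0.04178655]
 [ 0.51939787 -0.29074876  0.0440001   0.04194953]
 [ 0.50998089 -0.31572043 -0.01120608  0.04538113]
 [ 0.53056461 -0.24510274 -0.01244997  0.04451019]] [[ 0.54000239 -0.22210265  0.04452949  0.04178655]
 [ 0.53217107 -0.31244443 -0.06276383  0.03196447]
 [ 0.50998089 -0.31572043 -0.01120608  0.04538113]
 [ 0.5181309  -0.22922975  0.08409572  0.03060673]]
(array([ 0.52457588, -0.2692843 ,  0.012     ]), np.float64(0.07277820797283376), np.float64(0.048200724743963926), np.float64(-106.57167323217264), np.float64(-16.926829990190722))
(array([ 0.52354835, -0.27127512,  0.012     ]), np.float64(0.07329894430295235), np.float64(0.04952919181579618), np.float64(-106.40817363567757), np.float64(162.84320039566865))
```

```bash
cat > g.py <<'E'
import sys,numpy as np
from plant import r
from scipy.spatial.transform import Rotation as R
# go to world targets "x,y,z[,yaw of tool y,pitch]" in sequence; prints turn first, then shift in turned tool axes
st=r.get_state();p=st['tool_pos'];Q=R.from_quat(st['eef_rot'])
print("t%.2f"%st['clock'],"pos",np.round(p,4),"yaw %.2f"%np.degrees(np.arctan2(*Q.as_matrix()[1::-1,1])),"F",np.round(st['contact_force'],1),"op %.3f"%st['opening'],"ff",st['finger_force'])
for a in sys.argv[1:]:
    v=[float(k) for k in a.split(',')]
    if len(v)>3:
        c=np.radians(v[3]);y=np.array([np.cos(c),np.sin(c),0]);z=np.array([0,0,-1.]);N=R.from_matrix(np.c_[np.cross(y,z),y,z])
        if len(v)>4: N=N*R.from_euler('x',v[4],degrees=True)
        print("turn",np.round((Q.inv()*N).as_rotvec(degrees=True),2));Q=N
    d=np.array(v[:3])-p;p=np.array(v[:3]);s=Q.inv().apply(d)*1000
    n=int(np.ceil(np.linalg.norm(s)/60));print("shift",np.round(s,1),"rows",n,"each",np.round(s/max(n,1),1))
E
python3 g.py .182,.597,.30 .42,.22,.30 .524,-.27,.2,-16.8 .524,-.27,.06
```

```text
t0.30 pos [0.1821 0.5977 0.2385] yaw 73.05 F [-0.2 -0.3  0.6] op 0.999 ff 0.0
shift [ -0.1  -0.7 -61.5] rows 2 each [ -0.   -0.4 -30.8]
shift [-3.375e+02 -2.913e+02  2.000e-01] rows 8 each [-42.2 -36.4   0. ]
turn [-2.000e-02  3.000e-02  8.985e+01]
shift [-439.   241.2  100. ] rows 9 each [-48.8  26.8  11.1]
shift [  0.   0. 140.] rows 3 each [ 0.   0.  46.7]
```

```bash
python3 -m pendant '[[-1,[0,0,-31],[0,0,0]],[-1,[0,0,-31],[0,0,0]],[-1,[-56,-48,0],[0,0,0]],[-1,[-56,-48,0],[0,0,0]],[-1,[-56,-48,0],[0,0,0]],[-1,[-56,-48,0],[0,0,0]],[-1,[-56,-48,0],[0,0,0]],[-1,[-56,-48,0],[0,0,0]]]' 40 
python3 -m pendant '[[-1,[0,0,0],[0,0,10.5]],[-1,[0,0,0],[0,0,10.5]],[-1,[0,0,0],[0,0,10.5]],[-1,[0,0,0],[0,0,10.5]],[-1,[0,0,0],[0,0,10.5]],[-1,[0,0,0],[0,0,10.5]],[-1,[0,0,0],[0,0,10.5]],[-1,[0,0,0],[0,0,10.5]]]'
python3 g.py .524,-.27,.2,-16.8 .524,-.27,.05
```

```text
clock: 1.3
tool_pos: [0.3844, 0.2797, 0.3009]
eef_rot: [0.147, 0.989, 0.0, 0.0]
contact_force: [0.8, 1.3, 0.2]
opening: 1.0
finger_force: 0.0
clock: 2.3
tool_pos: [0.3833, 0.2815, 0.3008]
eef_rot: [0.773, 0.634, 0.0, -0.0]
contact_force: [-0.7, 0.7, -0.4]
opening: 1.002
finger_force: 0.0
t2.30 pos [0.3833 0.2815 0.3008] yaw -11.28 F [-0.7  0.7 -0.4] op 1.002 ff 0.0
turn [-0.   -0.02  5.52]
shift [-487.3  294.1  100.8] rows 10 each [-48.7  29.4  10.1]
shift [  0.   0. 150.] rows 3 each [ 0.  0. 50.]
```

```bash
python3 -m pendant '[[-1,[0,0,0],[0,0,5.5]],[-1,[-45,27,0],[0,0,0]],[-1,[-45,27,0],[0,0,0]],[-1,[-45,27,0],[0,0,0]],[-1,[-45,27,0],[0,0,0]],[-1,[-45,27,10],[0,0,0]],[-1,[-45,27,10],[0,0,0]],[-1,[-45,27,10],[0,0,0]]]'
python3 g.py .524,-.27,.08,-16.8 
```

```text
clock: 3.3
tool_pos: [0.4759, -0.0756, 0.2705]
eef_rot: [0.801, 0.599, 0.0, 0.0]
contact_force: [1.1, 0.3, -0.3]
opening: 0.999
finger_force: 0.0
t3.30 pos [ 0.4759 -0.0756  0.2705] yaw -16.42 F [ 1.1  0.3 -0.3] op 0.999 ff 0.0
turn [ 0.03 -0.03  0.38]
shift [-172.2  102.2  190.5] rows 5 each [-34.4  20.4  38.1]
```

```bash
python3 -m pendant '[[-1,[-43,25,30],[0,0,0.4]],[-1,[-43,26,40],[0,0,0]],[-1,[-43,26,40],[0,0,0]],[-1,[-43,25,40],[0,0,0]],[-1,[0,0,30],[0,0,0]],[-1,[0,0,0],[0,0,0]]]'
python3 g.py .524,-.27,.014,-16.8 
```

```text
clock: 4.05
tool_pos: [0.5211, -0.264, 0.0916]
eef_rot: [0.803, 0.596, -0.001, -0.002]
contact_force: [0.2, 1.2, -0.2]
opening: 1.005
finger_force: 0.0
t4.05 pos [ 0.5211 -0.264   0.0916] yaw -16.88 F [ 0.2  1.2 -0.2] op 1.005 ff 0.0
turn [-0.28 -0.07 -0.08]
shift [-4.9  4.5 77.6] rows 2 each [-2.4  2.3 38.8]
```

```bash
python3 -m pendant '[[-1,[-2.5,2.3,25],[-0.3,0,0]],[-1,[-2.5,2.3,30],[0,0,0]],[-1,[0,0,21],[0,0,0]],[-1,[0,0,0],[0,0,0]],[0,[0,0,0],[0,0,0]],[1,[0,0,0],[0,0,0]],[1,[0,0,0],[0,0,0]],[1,[0,0,0],[0,0,0]]]' 40
python3 g.py; python3 - <<'E'
from plant import cams
import cv2
S=cams.snapshot("scene")["img"];T=cams.snapshot("top")["img"]
f=lambda i,x,y:cv2.resize(i[y:y+80,x:x+80,::-1],(400,400),interpolation=cv2.INTER_CUBIC)
cv2.imwrite("pics/g1.png",cv2.hconcat([f(S,250,180),f(T,340,225)]))
E
```

```text
clock: 5.05
tool_pos: [0.5261, -0.2709, 0.0181]
eef_rot: [0.803, 0.596, 0.002, 0.002]
contact_force: [0.5, 0.8, -0.0]
opening: 0.569
finger_force: 0.0
t5.05 pos [ 0.5261 -0.2709  0.0181] yaw -16.84 F [ 0.5  0.8 -0. ] op 0.569 ff 0.0
```

View pics/g1.png

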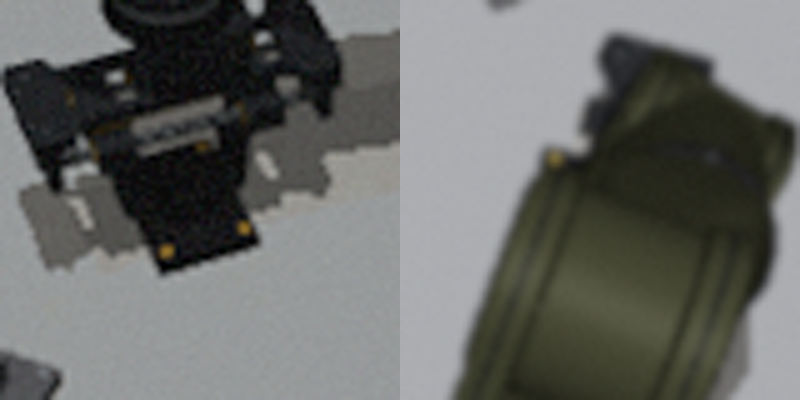

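The scene half shows the open fingers straddling the cover's hump, with two dots visible at about (167,250) and (245,230). I'll go down a little and finish closing.

```bash
python3 -m pendant '[[0.2,[0,0,3],[0,0,0]],[1,[0,0,0],[0,0,0]],[1,[0,0,0],[0,0,0]],[1,[0,0,0],[0,0,0]],[1,[0,0,0],[0,0,0]]]' 40
python3 g.py .526,-.271,.10,-16.84 .5432,-.0098,.10,77.6
```

```text
clock: 5.78
tool_pos: [0.5258, -0.2708, 0.0146]
eef_rot: [0.803, 0.596, 0.002, 0.002]
contact_force: [-0.7, 0.1, -1.5]
opening: 0.292
finger_force: 40.0
t5.78 pos [ 0.5258 -0.2708  0.0146] yaw -16.85 F [-0.7  0.1 -1.5] op 0.292 ff 39.99097656458616
turn [ 0.29 -0.01 -0.01]
shift [ -0.2   0.2 -85.4] rows 2 each [ -0.1   0.1 -42.7]
turn [  0.     0.   -94.44]
shift [ 39.3 258.8   0. ] rows 5 each [ 7.9 51.8  0. ]
```

```bash
python3 -m pendant '[[1,[0,0,-25],[0.3,0,0]],[1,[0,0,-40],[0,0,-5]],[1,[0,0,-20],[0,0,-10.5]],[1,[0,0,0],[0,0,-10.5]],[1,[0,0,0],[0,0,-10.5]],[1,[0,0,0],[0,0,-10.5]],[1,[0,0,0],[0,0,-10.5]],[1,[0,0,0],[0,0,-10.5]]]' 40
python3 g.py .5432,-.0098,.10,77.6
```

```text
clock: 6.78
tool_pos: [0.5255, -0.2709, 0.0996]
eef_rot: [0.33, 0.944, -0.0, -0.0]
contact_force: [0.1, -0.8, -0.4]
opening: 0.293
finger_force: 40.0
t6.78 pos [ 0.5255 -0.2709  0.0996] yaw 51.49 F [ 0.1 -0.8 -0.4] op 0.293 ff 39.98939612880349
turn [-2.000e-02 -2.000e-02 -2.611e+01]
shift [ 38.8 258.8  -0.4] rows 5 each [ 7.8 51.8 -0.1]
```

```bash
python3 -m pendant '[[1,[0,0,0],[0,0,-10]],[1,[0,0,0],[0,0,-10]],[1,[0,0,0],[0,0,-6.1]],[1,[8,52,0],[0,0,0]],[1,[8,52,0],[0,0,0]],[1,[8,52,0],[0,0,0]],[1,[7,50,0],[0,0,0]],[1,[7,48,0],[0,0,0]]]' 40
python3 -m pendant '[[1,[0,0,0],[0,0,0]],[1,[0,0,0],[0,0,0]]]'
python3 g.py .5432,-.0098,.0265,77.6; python3 - <<'E'
from plant import cams
import cv2
S=cams.snapshot("scene")["img"];T=cams.snapshot("top")["img"]
f=lambda i,x,y:cv2.resize(i[y:y+120,x:x+120,::-1],(400,400),interpolation=cv2.INTER_CUBIC)
cv2.imwrite("pics/g2.png",cv2.hconcat([f(S,280,210),f(T,230,205)]))
E
```

```text
clock: 7.78
tool_pos: [0.5448, -0.0131, 0.0998]
eef_rot: [0.111, 0.994, -0.0, 0.0]
contact_force: [0.7, 0.2, -1.5]
opening: 0.291
finger_force: 40.0
clock: 8.02
tool_pos: [0.5445, -0.0155, 0.0997]
eef_rot: [0.111, 0.994, -0.001, -0.0]
contact_force: [-0.2, 0.0, -0.9]
opening: 0.291
finger_force: 40.0
t8.03 pos [ 0.5445 -0.0155  0.0997] yaw 77.24 F [-0.2  0.  -0.9] op 0.291 ff 39.99080169014633
turn [-0.07 -0.01 -0.36]
shift [ 2.5  5.2 73.2] rows 2 each [ 1.3  2.6 36.6]
```

View pics/g2.png

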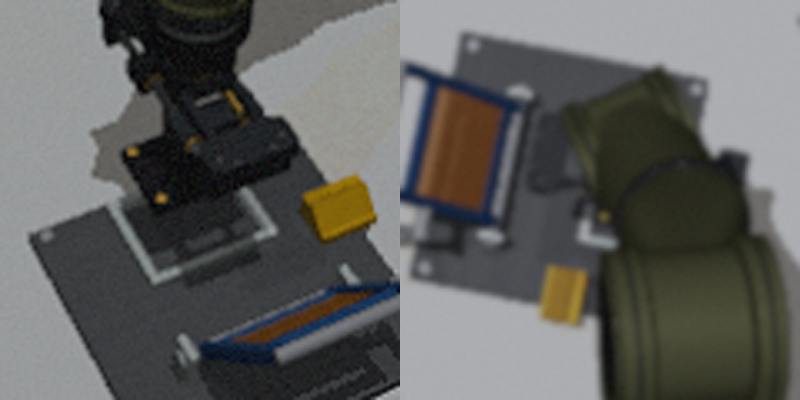

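The cover hangs level over the pocket and parallel to it. Two dots are visible at (132,152) and (161,198) in the left crop. I'll check the in-hand offset from them.

```bash
python3 - <<'E'
from plant import cams
from h import *
S=cams.snapshot("scene")
p=(np.array([(132,152),(161,198)])+.5)/(400/120)-.5+[280,210]
P=plane(S,p,.097);d=P[0]-P[1]
a=np.radians(-12.4)
print(P,np.degrees(np.arctan2(d[1],d[0])),P.mean(0)[:2]-.0365*np.array([np.cos(a),np.sin(a)]))
E
python3 -m pendant '[[1,[1.2,2.6,25],[0,0,-0.4]],[1,[1.3,2.6,25],[0,0,0]],[1,[0,0,8],[0,0,0]],[1,[0,0,0],[0,0,0]]]' 40
python3 g.py .5432,-.0098,.0265,77.6
```

```text
[[ 0.57514498 -0.04924201  0.097     ]
 [ 0.58582268 -0.00080855  0.097     ]] -102.4326165887756 [ 0.54483529 -0.01718744]
clock: 8.68
tool_pos: [0.5433, -0.0099, 0.0415]
eef_rot: [0.108, 0.994, -0.0, -0.0]
contact_force: [0.1, -0.5, -1.5]
opening: 0.292
finger_force: 40.0
t8.68 pos [ 0.5433 -0.0099  0.0415] yaw 77.59 F [ 0.1 -0.5 -1.5] op 0.292 ff 39.99098366126418
turn [-0.03 -0.03 -0.01]
shift [ 0.1  0.1 15. ] rows 1 each [ 0.1  0.1 15. ]
```

```bash
python3 -m pendant '[[1,[0,1,5],[0,0,0]],[1,[0,0,5],[0,0,0]],[1,[0,0,3],[0,0,0]],[1,[0,0,2],[0,0,0]],[1,[0,0,1],[0,0,0]]]' 40
python3 g.py .5432,-.0098,.0265,77.6
```

```text
clock: 9.3
tool_pos: [0.5435, -0.0092, 0.0263]
eef_rot: [0.108, 0.994, -0.001, -0.0]
contact_force: [-2.4, -2.9, 15.0]
opening: 0.294
finger_force: 40.0
t9.30 pos [ 0.5435 -0.0092  0.0263] yaw 77.58 F [-2.4 -2.9 15. ] op 0.294 ff 40.008105263113976
turn [-0.09  0.   -0.02]
shift [ 0.2 -0.6 -0.2] rows 1 each [ 0.2 -0.6 -0.2]
```

```bash
python3 -m pendant '[[0.2,[0,0,0],[0,0,0]],[-0.2,[0,0,0],[0,0,0]],[-0.2,[0,0,0],[0,0,0]],[-0.2,[0,0,-10],[0,0,0]],[-0.2,[0,0,-40],[0,0,0]],[-0.2,[0,0,-55],[0,0,0]],[-0.2,[0,0,-60],[0,0,0]],[-0.2,[0,0,-60],[0,0,0]]]' 40
cat > k.py <<'E'
import numpy as np
O=np.array([.5585,.0632]);a=np.radians(-102.4);X=np.array([np.cos(a),np.sin(a)]);Y=np.array([-X[1],X[0]])
def W(x,y,z): return np.r_[O+x*X+y*Y,z]
def foot(lean,leg,y=-.108):
    t=lean+leg-.25
    return W(-.05+.1*np.sin(lean)+.126*np.sin(t),y,.042+.1*np.cos(lean)+.126*np.cos(t))
def bar(l,y=0): return W(-.05+.17*np.sin(l),y,.042+.17*np.cos(l))
E
python3 -c "
from k import *
print(foot(-.6,0),bar(-.6),bar(0),foot(-.6,2.85))"
python3 g.py .52,.05,.30,77.6 .496,.283,.30 .496,.283,.193; python3 - <<'E'
from plant import cams,r
import cv2
print(r.get_state()['q'])
S=cams.snapshot("scene")["img"]
cv2.imwrite("pics/g3.png",cv2.resize(S[220:340,280:460,::-1],(780,520),interpolation=cv2.INTER_CUBIC))
E
```

```text
clock: 10.3
tool_pos: [0.5432, -0.0081, 0.2533]
eef_rot: [0.107, 0.994, 0.0, 0.0]
contact_force: [1.8, -0.4, -0.5]
opening: 0.602
finger_force: 0.0
[0.49620816 0.28282519 0.20769144] [0.58984904 0.20578362 0.18230705] [0.56923677 0.11203361 0.212     ] [0.45127849 0.07847331 0.07209906]
t10.30 pos [ 0.5432 -0.0081  0.2533] yaw 77.67 F [ 1.8 -0.4 -0.5] op 0.602 ff 0.0
turn [0.01 0.02 0.07]
shift [ 35.1  51.8 -46.7] rows 2 each [ 17.6  25.9 -23.4]
shift [ 73.5 222.4   0. ] rows 4 each [18.4 55.6  0. ]
shift [  0.   0. 107.] rows 2 each [ 0.   0.  53.5]
[ 0.13629018  0.57350711 -0.33380653  1.79214553  0.24633808  0.81642876
  1.03794826]
```

View pics/g3.png

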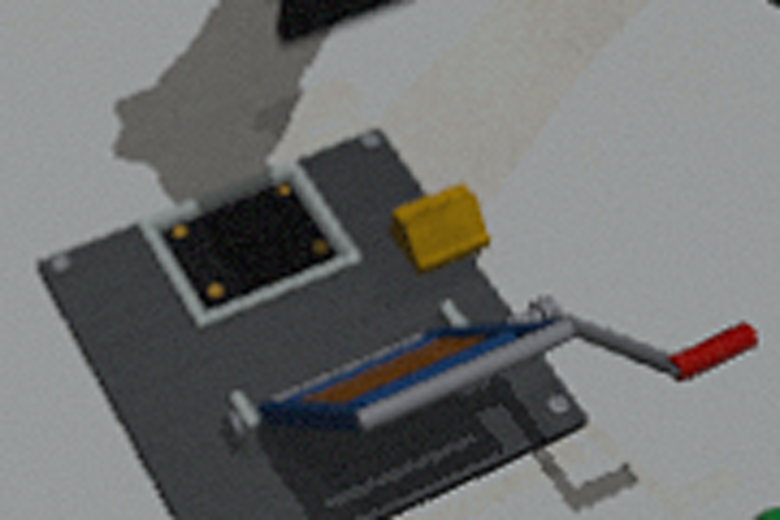

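The cover sits flush inside the pocket, with its four dots square to the walls. The foot is still at about (716,350) in the crop. I'll go to the leg foot.

```bash
python3 -m pendant '[[-0.2,[0,0,-25],[0,0,0]],[-0.2,[18,20,-25],[0,0,0]],[-0.2,[18,50,0],[0,0,0]],[-0.2,[18,50,0],[0,0,0]],[-0.2,[18,50,0],[0,0,0]],[-0.2,[18,50,0],[0,0,0]],[-0.2,[18,50,0],[0,0,0]],[-0.2,[0,0,0],[0,0,0]]]'
python3 g.py .498,.282,.25,77.6 .498,.282,.193
```

```text
clock: 11.35
tool_pos: [0.4935, 0.2845, 0.3011]
eef_rot: [0.103, 0.995, 0.002, -0.001]
contact_force: [0.1, -0.3, -0.3]
opening: 0.6
finger_force: 0.0
t11.35 pos [0.4935 0.2845 0.3011] yaw 78.16 F [ 0.1 -0.3 -0.3] op 0.600 ff 0.0
turn [ 0.22 -0.08  0.56]
shift [-4.9 -1.4 51.1] rows 1 each [-4.9 -1.4 51.1]
shift [ 0.  0. 57.] rows 1 each [ 0.  0. 57.]
```

```bash
python3 -m pendant '[[-0.2,[-4.5,-1.5,45],[0.2,0,0.5]],[-0.2,[0,0,35],[0,0,0]],[-0.2,[0,0,26],[0,0,0]],[0.45,[0,0,0],[0,0,0]],[0.45,[0,0,0],[0,0,0]],[0.45,[0,0,0],[0,0,0]]]' 5
python3 g.py; python3 - <<'E'
from plant import cams
import cv2
S=cams.snapshot("scene")["img"];T=cams.snapshot("top")["img"]
f=lambda i,x,y:cv2.resize(i[y:y+80,x:x+80,::-1],(400,400),interpolation=cv2.INTER_CUBIC)
cv2.imwrite("pics/g4.png",cv2.hconcat([f(S,400,250),f(T,160,230)]))
E
```

```text
clock: 12.1
tool_pos: [0.5007, 0.2764, 0.1961]
eef_rot: [0.112, 0.994, -0.001, 0.001]
contact_force: [-0.5, 0.5, 0.3]
opening: 0.289
finger_force: 0.0
t12.10 pos [0.5007 0.2764 0.1961] yaw 77.13 F [-0.5  0.5  0.3] op 0.289 ff 0.0
```

View pics/g4.png

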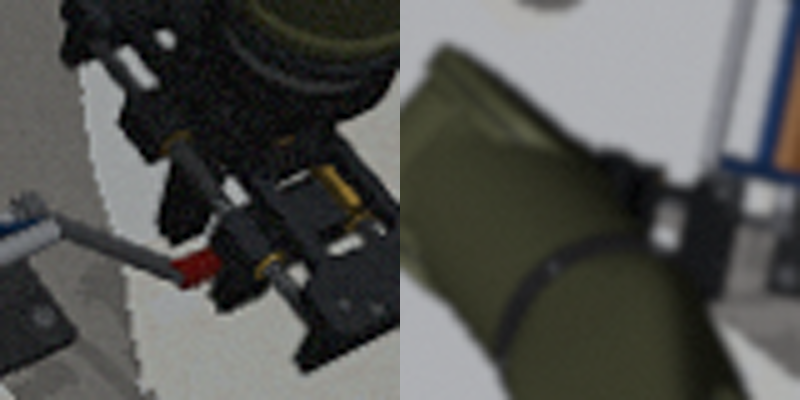

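The left half shows the red foot at about (197,268) running between the two fingertips. I'll close lightly to confirm the capture.

```bash
python3 -m pendant '[[1,[0,0,0],[0,0,0]],[1,[0,0,0],[0,0,0]],[1,[0,0,0],[0,0,0]]]' 4
python3 g.py; python3 - <<'E'
from k import *
from plant import r
p=r.get_state()['tool_pos']
f0=foot(-.6,0);prev=f0
for g in np.arange(0,2.61,.2):
    f=foot(-.6,g);d=f-prev;prev=f
    print(round(g,2),"tool y,z mm",np.round([-(d[:2]@X)*1000,-d[2]*1000],0))
E
```

```text
clock: 12.58
tool_pos: [0.5014, 0.2803, 0.1965]
eef_rot: [0.111, 0.994, 0.002, 0.002]
contact_force: [0.9, 6.2, 4.6]
opening: 0.155
finger_force: 4.0
t12.57 pos [0.5014 0.2803 0.1965] yaw 77.27 F [0.9 6.2 4.6] op 0.155 ff 4.000452943146229
0.0 tool y,z mm [-0. -0.]
0.2 tool y,z mm [-18. -17.]
0.4 tool y,z mm [-21. -13.]
0.6 tool y,z mm [-24.  -9.]
0.8 tool y,z mm [-25.  -4.]
1.0 tool y,z mm [-25.   1.]
1.2 tool y,z mm [-24.   6.]
1.4 tool y,z mm [-23.  11.]
1.6 tool y,z mm [-20.  15.]
1.8 tool y,z mm [-17.  19.]
2.0 tool y,z mm [-13.  22.]
2.2 tool y,z mm [-8. 24.]
2.4 tool y,z mm [-3. 25.]
2.6 tool y,z mm [ 2. 25.]
```

```bash
python3 -m pendant '[[0.6,[0,0,0],[0,0,0]],[0.6,[0,-18,-17],[0,0,0]],[0.6,[0,-21,-13],[0,0,0]],[0.6,[0,-24,-9],[0,0,0]],[0.6,[0,-25,-4],[0,0,0]],[0.6,[0,-25,1],[0,0,0]],[0.6,[0,-24,6],[0,0,0]],[0.6,[0,0,0],[0,0,0]]]' 4
python3 - <<'E'
from k import *
from plant import r
st=r.get_state();p=st['tool_pos'];print(st['contact_force'],st['opening'])
print("nest xyz",(p[:2]-O)@X,(p[:2]-O)@Y,p[2])
for g in(1.2,):f=foot(-.6,g);print((f[:2]-O)@X,f[2])
E
```

```text
clock: 13.58
tool_pos: [0.4678, 0.1385, 0.2305]
eef_rot: [0.114, 0.993, -0.004, -0.002]
contact_force: [-0.6, -0.2, 0.8]
opening: 0.196
finger_force: 0.5
[-0.62756708 -0.20914701  0.84194067] 0.19603372562152735
nest xyz -0.05404285657512649 -0.10472123665360085 0.23049452443569127
-0.06325912360011667 0.2428945233097376
```

```bash
python3 -m pendant '[[0.6,[0,-14,7],[0,0,0]],[0.6,[0,-20,15],[0,0,0]],[0.6,[0,-17,19],[0,0,0]],[0.6,[0,-13,22],[0,0,0]],[0.6,[0,-8,24],[0,0,0]],[0.6,[0,-3,25],[0,0,0]],[0.6,[0,2,20],[0,0,0]],[0.6,[0,0,0],[0,0,0]]]' 4
python3 -m pendant '[[0,[0,0,0],[0,0,0]],[0,[0,0,0],[0,0,0]],[0,[0,0,-15],[0,0,0]],[0,[0,0,-50],[0,0,0]],[0,[0,0,-60],[0,0,0]],[0,[0,0,-60],[0,0,0]],[0,[0,0,-20],[0,0,0]]]' 4
python3 g.py .59,.206,.27,77.6 .59,.206,.17; python3 - <<'E'
from plant import cams
import cv2
S=cams.snapshot("scene")["img"]
cv2.imwrite("pics/g5.png",cv2.resize(S[220:340,280:460,::-1],(780,520),interpolation=cv2.INTER_CUBIC))
E
```

```text
clock: 14.58
tool_pos: [0.4522, 0.0713, 0.0983]
eef_rot: [0.111, 0.994, -0.002, -0.002]
contact_force: [0.3, -0.3, -0.0]
opening: 0.201
finger_force: 0.0
clock: 15.45
tool_pos: [0.4547, 0.0722, 0.3087]
eef_rot: [0.112, 0.994, -0.001, 0.003]
contact_force: [-0.4, 0.1, -0.9]
opening: 0.501
finger_force: 0.0
t15.45 pos [0.4547 0.0722 0.3087] yaw 77.13 F [-0.4  0.1 -0.9] op 0.501 ff 0.0
turn [-0.02  0.4  -0.47]
shift [-103.4  159.8   38.7] rows 4 each [-25.9  39.9   9.7]
shift [  0.   0. 100.] rows 2 each [ 0.  0. 50.]
```

View pics/g5.png

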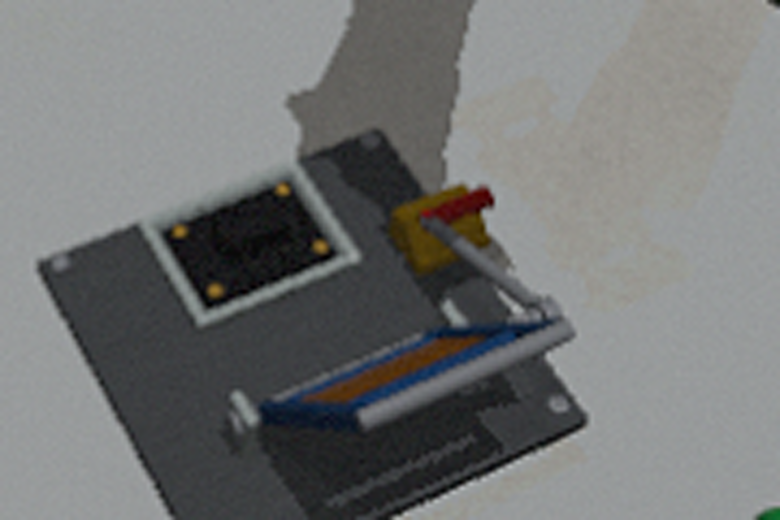

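The leg now hangs on the pocket side, with its red foot at about (458,204) above the wedge, and the cover is still seated. I'll check the foot against the fully-down geometry and triangulate the bar.

```bash
python3 - <<'E'
from plant import cams
from h import *
from k import *
S=cams.snapshot("scene");T=cams.snapshot("top")
s=lambda p:(np.array(p)+.5)/(780/180)-.5+[280,220]
t=lambda p:(np.array(p)+.5)/3.8-.5+[190,205]
for g in(2.5,2.7,2.85):print(g,proj(S,[foot(-.6,g)]),s([(458,204)]))
b=tri(T,t([(155,72),(123,220)]),S,s([(363,418),(572,328)]));print(b,b.mean(0),bar(-.6))
E
python3 -m pendant '[[0,[-20,30,10],[0,0,-0.5]],[0,[-30,45,10],[0,0,0]],[0,[-30,45,10],[0,0,0]],[0,[-24,40,0],[0,0,0]],[0,[0,0,0],[0,0,0]]]'
python3 g.py .59,.206,.22,77.6 .59,.206,.17
```

```text
2.5 [[386.27317209 254.86415098]] [[385.30769231 266.69230769]]
2.7 [[386.01323134 261.9585005 ]] [[385.30769231 266.69230769]]
2.85 [[386.50224199 267.82553036]] [[385.30769231 266.69230769]]
[[0.64841073 0.19086064 0.18536167 0.00120566]
 [0.53204086 0.21783364 0.18634043 0.00311633]] [0.59022579 0.20434714 0.18585105 0.002161  ] [0.58984904 0.20578362 0.18230705]
clock: 16.23
tool_pos: [0.5893, 0.2087, 0.2711]
eef_rot: [0.106, 0.994, -0.001, -0.002]
contact_force: [-0.5, -1.5, -1.0]
opening: 0.5
finger_force: 0.0
t16.23 pos [0.5893 0.2087 0.2711] yaw 77.86 F [-0.5 -1.5 -1. ] op 0.500 ff 0.0
turn [-0.16 -0.17  0.26]
shift [-1.2 -2.5 51.1] rows 1 each [-1.2 -2.5 51.1]
shift [ 0.  0. 50.] rows 1 each [ 0.  0. 50.]
```

```bash
python3 -m pendant '[[0,[-1,-2.5,40],[0,0,0]],[0,[0,0,40],[0,0,0]],[0,[0,0,21],[0,0,0]],[0.5,[0,0,0],[0,0,0]],[1,[0,0,0],[0,0,0]],[1,[0,0,0],[0,0,0]],[1,[0,0,0],[0,0,0]],[1,[0,0,0],[0,0,0]]]' 12
python3 g.py; python3 - <<'E'
from k import *
prev=bar(-.6)
for l in np.arange(-.52,.01,.0866666):
    f=bar(l);d=f-prev;prev=f;print(round(l,2),np.round([-(d[:2]@X)*1000,-d[2]*1000],1))
E
```

```text
clock: 17.23
tool_pos: [0.5906, 0.2042, 0.1741]
eef_rot: [0.107, 0.994, -0.0, 0.001]
contact_force: [1.2, 3.5, 3.1]
opening: 0.127
finger_force: 12.0
t17.23 pos [0.5906 0.2042 0.1741] yaw 77.70 F [1.2 3.5 3.1] op 0.127 ff 11.997946947813034
-0.52 [-11.5  -7.2]
-0.43 [-13.1  -6.8]
-0.35 [-13.6  -5.6]
-0.26 [-14.1  -4.4]
-0.17 [-14.4  -3.2]
-0.09 [-14.6  -1.9]
-0.0 [-14.7  -0.6]
```

```bash
python3 -m pendant '[[1,[0,-6,-4],[0,0,0]],[1,[0,-6,-3],[0,0,0]],[1,[0,-13,-7],[0,0,0]],[1,[0,-13.5,-5.5],[0,0,0]],[1,[0,-14,-4.5],[0,0,0]],[1,[0,-14,-3],[0,0,0]],[1,[0,0,0],[0,0,0]]]' 12
python3 g.py .5692,.112,.2035,77.6;python3 -c "
from k import *
from plant import r
p=r.get_state()['tool_pos'];print((p[:2]-O)@X,(p[:2]-O)@Y)"
```

```text
clock: 18.1
tool_pos: [0.5749, 0.1349, 0.2003]
eef_rot: [0.109, 0.994, -0.003, -0.001]
contact_force: [0.3, 2.0, 4.6]
opening: 0.128
finger_force: 12.0
t18.10 pos [0.5749 0.1349 0.2003] yaw 77.51 F [0.3 2.  4.6] op 0.128 ff 12.002918422222137
turn [-0.33 -0.04 -0.09]
shift [  0.6 -23.6  -3.2] rows 1 each [  0.6 -23.6  -3.2]
-0.07358208996250852 0.0005920329342992426
```

```bash
python3 -m pendant '[[1,[0,-7,-1.5],[0,0,0]],[1,[0,-7,-1],[0,0,0]],[1,[0,-5,-0.5],[0,0,0]],[1,[0,-3,0],[0,0,0]],[1,[0,0,0],[0,0,0]]]' 15
python3 g.py .5692,.112,.2035,77.6
```

```text
clock: 18.73
tool_pos: [0.5705, 0.1156, 0.2027]
eef_rot: [0.108, 0.994, -0.002, -0.001]
contact_force: [2.3, 1.5, -3.3]
opening: 0.124
finger_force: 15.0
t18.73 pos [0.5705 0.1156 0.2027] yaw 77.63 F [ 2.3  1.5 -3.3] op 0.124 ff 15.007034093141556
turn [-0.24 -0.04  0.03]
shift [ 0.5 -3.8 -0.8] rows 1 each [ 0.5 -3.8 -0.8]
```

```bash
python3 -m pendant '[[1,[0,-2,0],[0,0,0]],[1,[0,-2,0],[0,0,0]],[1,[0,0,0],[0,0,0]]]' 15
python3 -m pendant '[[1,[0,-2,0],[0,0,0]],[1,[0,0,0],[0,0,0]]]' 
python3 -m pendant '[[1,[0,-2,0],[0,0,0]],[1,[0,0,0],[0,0,0]]]' 
```

```text
clock: 19.1
tool_pos: [0.5697, 0.1119, 0.203]
eef_rot: [0.108, 0.994, -0.002, -0.0]
contact_force: [2.1, 1.9, -6.1]
opening: 0.131
finger_force: 15.0
clock: 19.35
tool_pos: [0.5694, 0.1106, 0.203]
eef_rot: [0.107, 0.994, -0.001, -0.0]
contact_force: [3.9, 3.0, -6.9]
opening: 0.134
finger_force: 15.0
clock: 19.6
tool_pos: [0.5693, 0.1101, 0.2031]
eef_rot: [0.107, 0.994, -0.0, 0.0]
contact_force: [4.4, 5.4, -8.8]
opening: 0.125
finger_force: 15.0
```

```bash
python3 -m pendant '[[1,[0,-2,0],[0,0,0]],[1,[0,0,0],[0,0,0]]]' 20
python3 -m pendant '[[1,[0,-2,0.5],[0,0,0]],[1,[0,0,0],[0,0,0]]]' 
python3 -m pendant '[[1,[0,-2,0.5],[0,0,0]],[1,[0,0,0],[0,0,0]],[1,[0,0,0],[0,0,0]]]'; python3 - <<'E'
from plant import cams
import cv2
S=cams.snapshot("scene")["img"];T=cams.snapshot("top")["img"]
f=lambda i,x,y:cv2.resize(i[y:y+120,x:x+120,::-1],(400,400),interpolation=cv2.INTER_CUBIC)
cv2.imwrite("pics/g6.png",cv2.hconcat([f(S,300,220),f(T,230,205)]))
E
```

```text
clock: 19.85
tool_pos: [0.5693, 0.1097, 0.2031]
eef_rot: [0.106, 0.994, 0.001, 0.001]
contact_force: [5.0, 7.3, -10.5]
opening: 0.126
finger_force: 20.0
clock: 20.1
tool_pos: [0.5692, 0.1094, 0.2031]
eef_rot: [0.106, 0.994, 0.002, 0.001]
contact_force: [4.3, 10.6, -9.7]
opening: 0.127
finger_force: 20.0
clock: 20.48
tool_pos: [0.5692, 0.1092, 0.2031]
eef_rot: [0.105, 0.994, 0.003, 0.002]
contact_force: [4.7, 13.7, -8.3]
opening: 0.124
finger_force: 20.0
```

View pics/g6.png

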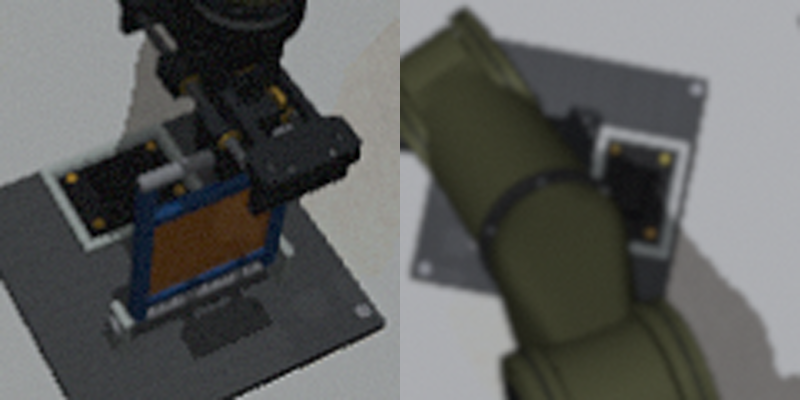

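The guard stands upright with its bar between the fingers. The last three 2 mm pushes moved it only 0.2–0.4 mm each while the reaction rose to about 14 N, so the leg is bearing on the stop. The cover sits square in its pocket in both views.

```bash
python3 -c "
from plant import r
print(r.finish_job())"
```

```text
the job is handed in; nothing more can be done
None
```

The job is handed in: the cover is seated square in the pocket and released, the leg was flipped fully down with the guard still open, and the guard is held upright by the fingers with about 14 N pressing it against the leg on the stop (about 20.5 s used).

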